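# Scrap the blistered glass sample from the masking jig

## Robot

A 6-joint arm with a two-finger parallel gripper is mounted at the origin on the work surface. World frame = base frame: x ahead of the robot, y to its left, z up, the work surface at z = 0. Lengths are in m, angles in rad, forces in N, time in s.
With the tool pointing down it reaches from about 0.35 to 0.775 m from the base axis. Payload 5.5 kg.
Tool frame: the origin (TCP) lies at the very end of the fingers, on their centre line; the grasp point (between the pads) lies 19 mm behind it; z points along the fingers, y is the direction in which the jaws open and shut (so a half turn about z gives the same grasp; the last joint's range is limited). The gripper opens to 85 mm and grips with 20 to 120 N. Pads are 22 mm wide; open, the fingers measure 114 mm over their backs; the gripper's body (76 mm by 85 mm) begins 54 mm behind the grasp point. The pads swing forward as they close: fully open they stand 13 mm farther back than shut.
Start: joints at [-1.249, 0.313, 0.046, 1.304, 0, 1.431], TCP at [0.256, -0.515, 0.231] pointing down, gripper open.
Joint ranges: [-2.76, 2.76], [-0.86, 1.69], [-1.03, 1.26], [-2.2, 2.34], [-1.47, 1.5], [-3.14, 3.14]. Speed limits (rad/s): [2.57, 2.57, 3.14, 3.14, 3.14, 3.14].

## Interface

Orientations are given as a unit quaternion [w, x, y, z].
In Python, from workcell import get_state, read_camera, hand_in, find_in, silhouettes gives the robot as it stands. The module is installed in compiled form; this text tells all that it offers.
- The arm moves only by the tool send_rows, never from a script. Its argument "deltas" is a list that holds one entry, the list of rows, each a list of 6 numbers: the shift along the world's x, y, z in cm, then the turn, a rotation vector about the world's x, y, z in degrees. In form: [[[dx, dy, dz, wx, wy, wz], ...]]. A call has 1 to 12 rows; each row is the pose to reach, as a shift and turn from the pose commanded when the call began; what a row does not reach only later rows make up. A row lasts 1/10 s, in which the tool goes at most 50 mm and 8.59 degrees, less where a joint would pass 70% of its speed; a pose out of reach is approached as far as the arm can. A call with a gripper value outside its range is refused whole. "jaw" is the opening, from -1 (shut) to 1 (fully open), so that 0 is half open, set as the call begins (left out, the last holds). The fingers move at their own pace and stop on an object; "force" is the grip in N (left out, the last holds). Time passes only in rows, so rows that repeat a pose let the fingers close. It gives the time, the measured TCP pose, the force and the opening at its end, in the units of the state.
- get_state(): the state, without advancing time (a new reading comes with each control period).
- read_camera(name): name is "side" or "top"; returns a dict with "img" (400x640x3 uint8, red, green, blue), "z_map" (400x640 float32, m along the optical axis (not along the pixel's ray), 0 where there is no reading), "vfov" (degrees; the focal length in pixels is half the picture's height over the tangent of half this angle, whatever the lens; pixels are square), "cx", "cy" (the principal point, pixels), "k1" (the pictures are not rectified: a ray, as slopes to the right and down, at radius r is drawn at 1 + k1 r^2 times it, then the intrinsics apply), "R" (3x3) and "t" (3): a world point X has camera coordinates R X + t. Camera axes: x right, y down, z forward; pixel columns grow to the right and rows downward; lengths in m; the calibration is good to about 2 mm. A picture is of the moment at which its call begins.
- hand_in(): hands the job in, once; it reports no verdict.
Trained networks look in a picture, given as the dict that the camera call returned (one of the last four; its "shot" number tells which), for a name from the list of things; names that differ only in an ending like _2 or _b are one class to them, and where a whole thing is asked for, a point or a joint stands for the part that bears it (a point fixed in the world has none). Each returns a list of dicts, best first, with "conf" (0 to 1); they miss things now and then, are a little off and sometimes report something else, mostly with a low value. They report only what shows in the picture. A call takes as long as a camera call. They do not tell look-alikes from the thing itself.
- find_in(picture, thing): "box" ([centre column, centre row, width, height] in pixels, round what is visible of it).
- silhouettes(picture, thing): "mask" (400x640 bool, what is visible of it) and "box" ([centre column, centre row, width, height] in pixels, round what is visible of it).
The state is a dict: "clock": time; "joint_pos": joint angles; "qvel": joint speeds; "tau": joint torques, N m; "tcp_pos": TCP position; "orientation": TCP orientation; "wrist_force": force on the tool from outside, world axes, zero at the start; "ft_torque": the same for the moment, N m; "finger_gap": finger opening in m.
Only numpy, scipy, OpenCV 4.12 (cv2) and the standard library are available. Lean on these libraries where they do the work, as an engineer would, in place of code of your own. Each camera call takes 0.05 s, during which the arm holds its last target.

## Task

Lift the aluminium mask plate straight up off its two pins, keeping it level, and lay it flat on the cork rest. Then take the blistered red glass tile from under it and drop it into the wire reject basket, letting go no higher than just above the rim. Leave the good blue tile on its post and do not disturb the bottle, the jars or the finished tile.

Things in the scene. Friction and masses are not known exactly. Their poses are not given: they have to be found in the camera images.
- jig: Fixed grey jig base, 150 (x) x 290 (y) x 12 mm, origin at its underside's centre. Two 10 mm steel pins at x 0, y +-118 mm, tops 83 mm above the table. Corner standoffs at x +-46, y +-118 hold the mask plate's underside at 52 mm. Two white tile posts (radius 13 mm, foot radius 16, 6 high) at x 0, y +-68 mm, tops at 40 mm; a glass tile lies loose on each.
- mask_plate: Loose aluminium plate, 110 (x) x 260 (y) x 6 mm, 0.3-0.5 kg, on the jig at first, axes alike; origin at its flat underside's centre. 12 mm holes at y +-118 with brass bushings (19 mm wide, to 16 mm above underside) over the pins; clear once raised 31 mm. 36 mm windows at y +-68. Black bar handle in the middle: 70 along x, 20 thick along y, from the plate up to 51 mm above the underside.
- reject_tile: The rejected sample: glass tile 46 x 46 x 8 mm, about 40 g, red top with black blisters, lying flat on one of the two posts of the jig (either one). Origin at the centre of its underside, z up. Its top lies 4 mm below the mask plate's underside.
- good_tile: The good sample: same tile with a plain blue top, on the other post. Origin at the centre of its underside. It stays there.
- cork_rest: Fixed flat cork mat, 300 (x) x 150 (y) x 12 mm high, on one side of the jig; origin at the centre of its underside. The mask plate fits on it with the plate's long side (its y) along the mat's x.
- reject_basket: Fixed open wire basket with a red rim, 200 (x) x 160 (y) mm outside, 90 mm high, wires 4 mm, floor 3 mm; on the other side of the jig. Origin at the centre of its underside. One older rejected red tile (46 mm) already lies in it.
- squeeze_bottle: White bottle with red cap, 68 mm diameter, 190 mm high, standing at the back of the table. Origin at the centre of its foot.
- red_jar: Jar of red paint with green lid, 56 mm diameter, 85 mm high, at the back of the table. Origin at the centre of its foot.
- blue_jar: Grey-violet jar with blue lid, 60 mm diameter, 100 mm high, at the back of the table. Origin at the centre of its foot.
- finished_tile: A finished blue tile, 46 x 46 x 8 mm, in the wooden tray (140 x 160 x 45 mm) at the back of the table. Origin at the centre of its underside. Not part of the job.
Mind the look-alikes: they are no part of the job. What is shaped like the reject_tile but green is not meant.

How it is judged:
By the outcome, as a careful person would: the job done as asked, in the order asked, and still so for the second after the job is handed in, with the robot touching nothing.
It also fails if it takes over 58 s, if anything falls off the work surface, if the arm or the gripper's body presses on something with over 40 N, if the wrist force passes 120 N, or if a joint passes its speed limit or range.

## Working session

There is one attempt and no reset: what is moved stays moved. The work goes in short steps, Python scripts to look and compute and a tool call to move; the robot and the scene stay as the last step left them, time stands still between calls to the robot, and variables do not carry over. Pictures are saved under pics/ and viewed, and the job is handed in when it is done.

Besides the shell and the picture viewer there is one more tool, called by a JSON object that holds its "api" and its "payload", one argument or row to a line. send_rows: Moves the arm, as the interface text tells. Its arguments: {"type":"object","properties":{"deltas":{"type":"array","items":{"type":"array","items":{"type":"array","items":{"type":"number"}}}},"jaw":{"type":"number"},"force":{"type":"number"}},"required":["deltas"]}

```bash
mkdir -p pics
cat > h.py <<'E'
import numpy as np, cv2, pickle
from workcell import *
def K(p):
    f=200/np.tan(np.radians(p['vfov'])/2)*p['img'].shape[0]/400
    return f
def pts(p):
    """world xyz map"""
    f=K(p); H,W=p['z_map'].shape
    u,v=np.meshgrid(np.arange(W),np.arange(H))
    xd=(u-p['cx'])/f; yd=(v-p['cy'])/f
    x,y=xd.copy(),yd.copy()
    for _ in range(10):
        s=1+p['k1']*(x*x+y*y); x=xd/s; y=yd/s
    z=p['z_map']
    C=np.stack([x*z,y*z,z],-1)
    return (C-np.array(p['t']))@np.array(p['R'])
def proj(p,X):
    c=np.asarray(X)@np.array(p['R']).T+np.array(p['t']); s=c[...,:2]/c[...,2:]
    r2=(s**2).sum(-1,keepdims=True); s=s*(1+p['k1']*r2)
    return s*K(p)+np.array([p['cx'],p['cy']])
def save(p,n): cv2.imwrite('pics/'+n+'.png',p['img'][:,:,::-1])
E
python3 - <<'E'
from h import *
for n in ('top','side'):
    p=read_camera(n); save(p,n+'0'); pickle.dump(p,open(n+'0.pkl','wb'))
    print(n,p['vfov'],p['cx'],p['cy'],p['k1'],np.round(p['R'],3).tolist(),p['t'])
    for t in ['jig','mask_plate','reject_tile','good_tile','cork_rest','reject_basket','squeeze_bottle','red_jar','blue_jar','finished_tile']:
        print(t,[(np.round(d['box']).astype(int).tolist(),round(d['conf'],2)) for d in find_in(p,t)][:4])
s=get_state(); print(s)
E
```

```text
top 50.61824208517426 321.2656233017627 200.21187759859023 -0.06983686641422922 [[0.021, -1.0, -0.004], [-0.997, -0.021, -0.076], [0.075, 0.006, -0.997]] [-0.01893144  0.57826974  1.05542615]
jig [([242, 124, 33, 38], 0.62), ([321, 212, 118, 71], 0.55)]
mask_plate [([323, 212, 110, 56], 0.83)]
reject_tile [([340, 275, 26, 22], 0.64), ([241, 269, 20, 21], 0.59), ([293, 207, 17, 14], 0.56), ([290, 269, 25, 23], 0.55)]
good_tile [([350, 214, 17, 18], 0.76)]
cork_rest [([182, 215, 63, 117], 0.58), ([378, 138, 23, 31], 0.19)]
reject_basket [([453, 255, 80, 88], 0.85)]
squeeze_bottle [([241, 124, 36, 38], 0.62)]
red_jar [([456, 256, 81, 92], 0.75)]
blue_jar [([380, 139, 21, 29], 0.77)]
finished_tile [([294, 207, 17, 13], 0.54), ([296, 127, 16, 19], 0.53)]
side 46.45921144695629 315.4559561215149 204.8705389684021 -0.13212779384112933 [[0.855, -0.518, 0.019], [-0.299, -0.522, -0.799], [0.424, 0.677, -0.601]] [-0.48751795  0.23982901  0.92223366]
jig []
mask_plate []
reject_tile [([222, 209, 21, 13], 0.7), ([242, 235, 22, 13], 0.57)]
good_tile []
cork_rest [([222, 174, 64, 47], 0.57)]
reject_basket [([381, 334, 87, 118], 0.9)]
squeeze_bottle []
red_jar [([443, 260, 26, 43], 0.75)]
blue_jar [([409, 228, 26, 44], 0.87)]
finished_tile []
{'clock': 1.1, 'joint_pos': array([-1.24855242e+00,  3.13209491e-01,  4.60820404e-02,  1.30359971e+00,
        5.40550449e-06,  1.43120790e+00]), 'qvel': array([ 7.40624983e-04,  1.65268452e-05,  1.87083330e-03,  1.99481307e-04,
       -3.43494941e-04, -8.97579678e-05]), 'tau': array([-7.97976281e-04, -4.80479407e+01,  2.98817647e+01,  4.12843601e-04,
        7.19590275e-05, -5.44968444e-06]), 'tcp_pos': array([ 0.25622293, -0.51479309,  0.23131042]), 'orientation': array([3.41948338e-05, 9.73457121e-01, 2.28869465e-01, 5.84571154e-06]), 'wrist_force': array([0.24150852, 0.14752814, 0.04737563]), 'ft_torque': array([ 0.00200393, -0.09592537,  0.04188236]), 'finger_gap': 0.08554270349043641}
```

View pics/top0.png

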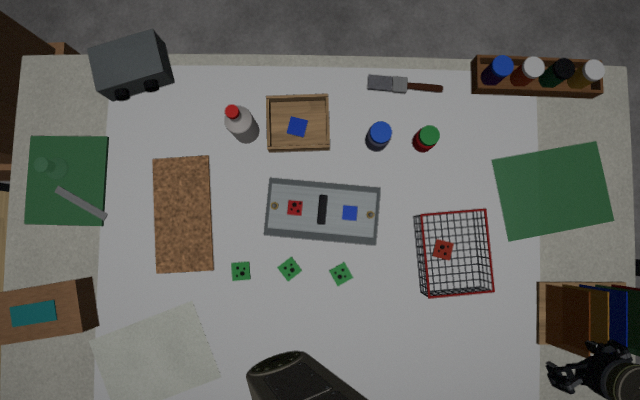

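View pics/side0.png

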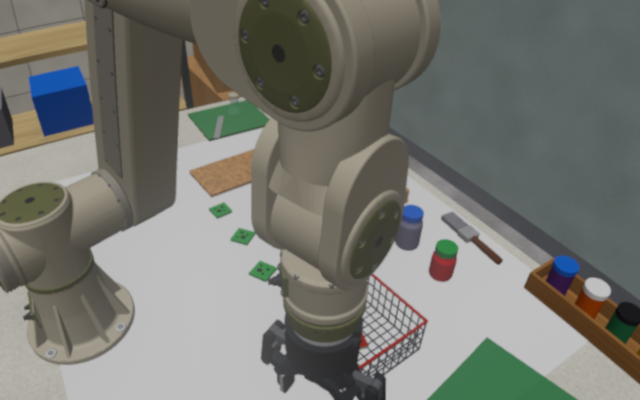

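The top view shows the jig at about (322,212), with the red tile at (295,208) on the +y post and the blue one at (350,213). The cork is at (183,214) and the basket at (454,253). The side view is blocked by the arm. I'll measure from the depth.

Run:
```python
from h import *
p=pickle.load(open('top0.pkl','rb')); P=pts(p); im=p['img'].astype(int); hsv=cv2.cvtColor(p['img'],cv2.COLOR_RGB2HSV)
def reg(m,c0,c1,r0,r1):
    k=np.zeros_like(m); k[r0:r1,c0:c1]=1; return m&k&(p['z_map']>0)
def rect(m,zc,name):
    # back-project pixel rect at plane zc : use P xy
    ys,xs=np.nonzero(m); Q=P[m]
    r=cv2.minAreaRect(Q[:,:2].astype(np.float32))
    print(name,m.sum(),'med',np.round(np.median(Q,0),4),'rect c',np.round(r[0],4),'size',np.round(r[1],4),'ang',round(r[2],2),'mean',np.round(Q.mean(0),4))
print('table z', np.median(P[280:300,150:250,2]), np.median(P[180:200,385:410,2]))
m=reg((np.abs(P[...,2]-0.058)<0.008),255,395,170,255); rect(m,0,'plate')
m=reg((P[...,2]>0.09),255,395,170,255); rect(m,0,'handle')
m=reg((P[...,2]>0.006)&(P[...,2]<0.03),255,395,170,255); rect(m,0,'jig')
m=reg((np.abs(P[...,2]-0.012)<0.006),140,225,140,285); rect(m,0,'cork')
m=reg(((hsv[...,0]<22)&(hsv[...,1]>80)),140,225,140,285); rect(m,0,'corkcol')
redm=((hsv[...,0]<8)|(hsv[...,0]>172))&(hsv[...,1]>120)&(hsv[...,2]>60)
m=reg(redm&(P[...,2]>0.07),400,510,195,310); rect(m,0,'rim')
m=reg(redm&(P[...,2]<0.04),425,465,230,270); rect(m,0,'oldtile')
m=reg(redm,280,310,195,222); rect(m,0,'red')
blu=(hsv[...,0]>105)&(hsv[...,0]<130)&(hsv[...,1]>120)
m=reg(blu,335,365,200,228); rect(m,0,'blue')
for q in [(275,206),(370,214),(322,195),(322,222)]: print(q,np.round(P[q[1],q[0]],4))
print(np.round(P[212,262:384,2]*1000).astype(int))
for n,c in (('bottle',(225,255,100,145)),('bj',(365,392,120,152)),('rj',(412,440,122,152))):
    k=np.zeros(m.shape,bool);k[c[2]:c[3],c[0]:c[1]]=1; q=k&(P[...,2]>0.05); print(n,np.round(np.median(P[q],0),3), P[q][:,2].max())
cv2.imwrite('pics/topz.png',cv2.resize(p['img'][165:305,140:500,::-1],None,fx=2.2,fy=2.2,interpolation=cv2.INTER_CUBIC))
```

```text
table z -0.000429018917178974 -0.00012751792706508676
plate 3983 med [ 0.5509 -0.0107  0.0569] rect c [ 0.5514 -0.0096] size [0.2605 0.1102] ang 85.9 mean [ 0.551  -0.0098  0.0569]
handle 253 med [ 0.5517 -0.0095  0.1017] rect c [ 0.551  -0.0095] size [0.0199 0.0692] ang 85.98 mean [ 0.551  -0.0095  0.1016]
jig 1827 med [ 0.5084 -0.0105  0.0109] rect c [ 0.55   -0.0079] size [0.3006 0.2136] ang 89.98 mean [ 0.544  -0.0103  0.0109]
cork 6407 med [0.5349 0.3535 0.0106] rect c [0.5354 0.3743] size [0.3009 0.19  ] ang 4.46 mean [0.5356 0.3535 0.0106]
corkcol 6461 med [0.535  0.3526 0.0105] rect c [0.5372 0.3542] size [0.2985 0.1498] ang 4.93 mean [0.5357 0.3527 0.0105]
rim 532 med [ 0.4528 -0.3249  0.0888] rect c [ 0.455  -0.3333] size [0.1992 0.162 ] ang 6.06 mean [ 0.4538 -0.3295  0.0889]
oldtile 277 med [ 0.458  -0.3216  0.0104] rect c [ 0.4594 -0.3211] size [0.0456 0.0457] ang 75.55 mean [ 0.4589 -0.3209  0.0104]
red 169 med [0.556  0.06   0.0468] rect c [0.5573 0.0594] size [0.0342 0.0342] ang 86.36 mean [0.5571 0.0599 0.0469]
blue 195 med [ 0.5466 -0.0765  0.0471] rect c [ 0.5475 -0.0769] size [0.0352 0.0347] ang 85.75 mean [ 0.5476 -0.0769  0.0471]
(275, 206) [0.558  0.1043 0.0774]
(370, 214) [ 0.5432 -0.1246  0.0835]
(322, 195) [ 0.585  -0.0087  0.0998]
(322, 222) [ 0.5213 -0.0101  0.0986]
[  1   3   1  -1  13  12  14  58  54  55  54  56  55  57  59  57  56  55
  60  57  58  58  55  54  58  51  45  50  48  45  48  50  50  44  46  46
  47  50  45  46  57  57  56  55  58  57  56  58  56  57  58  55  56  57
  55  58 102 102 102 105 100 102 101 104  98  58  59  57  56  56  57  55
  59  58  61  57  58  56  57  54  59  48  51  46  47  47  48  47  44  49
  49  46  48  47  46  56  54  57  59  57  57  60  57  55  56  57  68  68
  67  64  67  68  59  55  12   9  12   0  -2  -3  -2  -1]
bottle [0.748 0.186 0.129] 0.19303978892620174
bj [ 0.734 -0.144  0.098] 1.0959896869631047
rj [ 0.736 -0.263  0.083] 1.0959896869631047
```

View pics/topz.png

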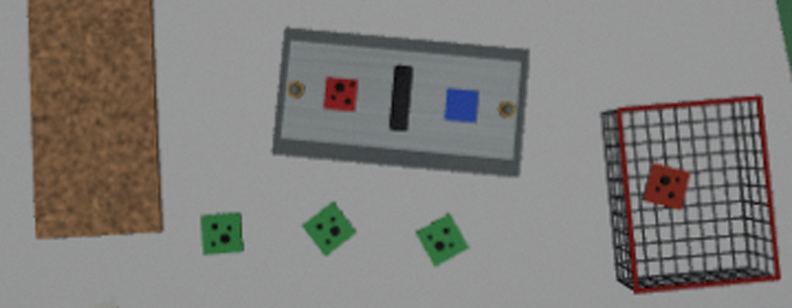

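Run:
```python
from h import *
p=pickle.load(open('top0.pkl','rb')); P=pts(p); hsv=cv2.cvtColor(p['img'],cv2.COLOR_RGB2HSV)
def pca(m,n):
    Q=P[m][:,:2]; c=Q.mean(0); w,v=np.linalg.eigh(np.cov((Q-c).T)); d=v[:,1]; print(n,np.round(c,4),'long axis deg',round(np.degrees(np.arctan2(d[1],d[0]))%180,2),'lens',np.sqrt(12*w))
k=np.zeros(p['z_map'].shape,bool);k[140:285,140:225]=1
m=k&(hsv[...,0]<22)&(hsv[...,1]>80)&(P[...,2]>0.004); pca(m,'cork')
k[:]=0;k[170:255,255:395]=1
pca(k&(P[...,2]>0.09),'handle'); 
m=(k&(P[...,2]>0.05)).astype(np.uint8); m=cv2.morphologyEx(m,cv2.MORPH_CLOSE,np.ones((25,25)))>0; pca(m,'plate')
k[:]=0;k[195:310,400:510]=1
for z0 in (0.0,):
    red=((hsv[...,0]<8)|(hsv[...,0]>172))&(hsv[...,1]>120)&(P[...,2]>0.075)&k
    c=np.argwhere(red)
    Q=P[red][:,:2]; 
    for a in range(0,10,1):
        t=np.radians(a); e=Q@np.array([[np.cos(t),-np.sin(t)],[np.sin(t),np.cos(t)]])
        lo=np.percentile(e,1,axis=0);hi=np.percentile(e,99,axis=0); mid=(lo+hi)/2
        w=np.array([[np.cos(t),-np.sin(t)],[np.sin(t),np.cos(t)]])@mid
        print(a,np.round(hi-lo,4),np.round(w,4))
```

```text
cork [0.5354 0.3511] long axis deg 6.19 lens [0.17240699 0.29760449]
handle [ 0.5426 -0.01  ] long axis deg 0.14 lens [0.01938024 0.09339366]
plate [0.5464 0.0031] long axis deg 80.87 lens [0.14286607 0.30643648]
0 [0.2106 0.1757] [ 0.4549 -0.3331]
1 [0.2086 0.1729] [ 0.4549 -0.3331]
2 [0.2064 0.1701] [ 0.4549 -0.3331]
3 [0.2042 0.1676] [ 0.4549 -0.3329]
4 [0.2017 0.1649] [ 0.4549 -0.3329]
5 [0.1996 0.1625] [ 0.4549 -0.3329]
6 [0.1985 0.1613] [ 0.455 -0.333]
7 [0.1996 0.1625] [ 0.455  -0.3328]
8 [0.2014 0.1651] [ 0.4551 -0.3329]
9 [0.2034 0.168 ] [ 0.455  -0.3329]
```

{"api": "send_rows", "payload": {
  "deltas": [
    [[0.5,0.8,0,0,0,5],[2,3.4,0,0,0,12],[4.5,7.6,0,0,0,20],[7,12,0,0,0,28],[9.5,16.2,0,0,0,36],[12,20.5,0,0,0,44],[14.5,24.8,0,0,0,52],[17,29,0,0,0,60],[19.5,33.3,0,0,0,68],[22,37.6,0,0,0,76],[24,41,0,0,0,84],[26,44.4,0,0,0,92]]
  ],
  "jaw": 1
}}

```text
clock: 2.3
tcp_pos: [0.5169, -0.0689, 0.2316]
orientation: [0.0, 0.509, 0.861, 0.0]
wrist_force: [1.1, -0.4, -0.0]
finger_gap: 0.0855
```

Run:
```python
from h import *
p=pickle.load(open('top0.pkl','rb')); P=pts(p); hsv=cv2.cvtColor(p['img'],cv2.COLOR_RGB2HSV); ok=(p['z_map']>0)&(P[...,2]<0.2)
def pca(m,n):
    m=m&ok
    Q=P[m][:,:2]; c=Q.mean(0); w,v=np.linalg.eigh(np.cov((Q-c).T)); d=v[:,1]; print(n,np.round(c,4),'long axis deg',round(np.degrees(np.arctan2(d[1],d[0]))%180,2),'lens',np.sqrt(12*w))
k=np.zeros(p['z_map'].shape,bool);k[140:285,140:225]=1
pca(k&(hsv[...,0]<22)&(hsv[...,1]>80)&(P[...,2]>0.004),'cork')
k[:]=0;k[170:255,255:395]=1
pca(k&(P[...,2]>0.09),'handle'); 
m=(k&ok&(P[...,2]>0.05)).astype(np.uint8); m=cv2.morphologyEx(m,cv2.MORPH_CLOSE,np.ones((25,25)))>0; pca(m,'plate')
```

```text
cork [0.5356 0.3529] long axis deg 4.76 lens [0.14886384 0.29781403]
handle [ 0.551  -0.0095] long axis deg 175.98 lens [0.0200576  0.07016104]
plate [ 0.551  -0.0099] long axis deg 85.86 lens [0.11001186 0.26046209]
```

{"api": "send_rows", "payload": {
  "deltas": [
    [[1.2,2,-0.5,0,0,8],[2.4,4,-1.5,0,0,16],[3.2,5.6,-3,0,0,24],[3.5,6.1,-4.5,0,0,32],[3.5,6.1,-6,0,0,40],[3.5,6.1,-6.5,0,0,48],[3.5,6.1,-7,0,0,54],[3.5,6.1,-7,0,0,57.5],[3.5,6.1,-7,0,0,57.5],[3.5,6.1,-7,0,0,57.5]]
  ]
}}

```text
clock: 3.3
tcp_pos: [0.5513, -0.0098, 0.1614]
orientation: [0.0, 0.036, 0.999, 0.0]
wrist_force: [0.5, 0.1, 0.1]
finger_gap: 0.0854
```

{"api": "send_rows", "payload": {
  "deltas": [
    [[0,0,-1.5,0,0,0],[0,0,-4,0,0,0],[0,0,-6.5,0,0,0],[0,0,-8.5,0,0,0],[0,0,-9.3,0,0,0],[0,0,-9.3,0,0,0],[0,0,-9.3,0,0,0]]
  ]
}}

```text
clock: 4.0
tcp_pos: [0.5519, -0.0099, 0.0692]
orientation: [0.001, 0.035, 0.999, -0.0]
wrist_force: [-0.6, 1.3, 0.4]
finger_gap: 0.0856
```

{"api": "send_rows", "payload": {
  "deltas": [
    [[0,0,0,0,0,0],[0,0,0,0,0,0],[0,0,0,0,0,0],[0,0,0,0,0,0],[0,0,0,0,0,0],[0,0,0,0,0,0],[0,0,0,0,0,0],[0,0,0,0,0,0]]
  ],
  "jaw": -0.6,
  "force": 20
}}

```text
clock: 4.8
tcp_pos: [0.5516, -0.0083, 0.0689]
orientation: [0.001, 0.035, 0.999, 0.001]
wrist_force: [0.4, 4.8, 3.2]
finger_gap: 0.0194
```

{"api": "send_rows", "payload": {
  "deltas": [
    [[0,0.1,0,0,0,0],[0,0.2,0,0,0,0],[0,0.2,0,0,0,0],[0,0.2,0,0,0,0],[0,0.2,0,0,0,0]]
  ],
  "jaw": -1,
  "force": 20
}}

```text
clock: 5.3
tcp_pos: [0.5516, -0.0083, 0.0689]
orientation: [0.0, 0.035, 0.999, -0.0]
wrist_force: [-0.7, -1.3, 5.6]
finger_gap: 0.0196
```

{"api": "send_rows", "payload": {
  "deltas": [
    [[0,-0.04,0,0,0,0],[0,-0.04,0,0,0,0],[0,-0.04,0,0,0,0],[0,-0.04,0,0,0,0]]
  ],
  "force": 70
}}

```text
clock: 5.7
tcp_pos: [0.5516, -0.0082, 0.069]
orientation: [0.001, 0.035, 0.999, 0.0]
wrist_force: [-0.8, 0.7, 6.3]
finger_gap: 0.0195
```

{"api": "send_rows", "payload": {
  "deltas": [
    [[0,0,0.2,0,0,0],[0,0,0.5,0,0,0],[0,0,0.8,0,0,0],[0,0,1.0,0,0,0],[0,0,1.0,0,0,0]]
  ]
}}

```text
clock: 6.2
tcp_pos: [0.551, -0.0081, 0.0784]
orientation: [-0.0, 0.035, 0.999, 0.0]
wrist_force: [1.2, 1.7, -2.9]
finger_gap: 0.019
```

{"api": "send_rows", "payload": {
  "deltas": [
    [[0,0,0.4,0,0,0],[0,0,1.0,0,0,0],[0,0,1.8,0,0,0],[0,0,2.6,0,0,0],[0,0,3.4,0,0,0],[0,0,4.4,0,0,0],[0,0,5.4,0,0,0],[0,0,6.0,0,0,0],[0,0,6.2,0,0,0],[0,0,6.2,0,0,0]]
  ]
}}

```text
clock: 7.2
tcp_pos: [0.5514, -0.0083, 0.1407]
orientation: [0.0, 0.035, 0.999, -0.0]
wrist_force: [-0.1, 0.9, -4.1]
finger_gap: 0.0195
```

Run:
```python
from h import *
for n in ('side','top'):
    p=read_camera(n); save(p,n+'1'); pickle.dump(p,open(n+'1.pkl','wb'))
print(get_state())
```

```text
{'clock': 7.3, 'joint_pos': array([-1.60542821e-01,  3.11410920e-01, -1.84928655e-01,  1.07516332e+00,
        8.69693563e-05, -9.00359788e-02]), 'qvel': array([ 5.50510061e-04,  4.03731947e-03, -5.18521083e-03,  1.22538919e-03,
        9.41612340e-04, -5.38375776e-05]), 'tau': array([-2.99303814e-03, -4.84345794e+01,  2.97534066e+01, -5.46111070e-03,
       -7.89515361e-04,  2.38282081e-05]), 'tcp_pos': array([ 0.55090427, -0.00814289,  0.13994424]), 'orientation': array([-3.45082523e-04,  3.52461326e-02,  9.99378599e-01,  8.72910599e-05]), 'wrist_force': array([-0.51457799,  0.029924  , -2.66064332]), 'ft_torque': array([-0.00034014,  0.05432321,  0.07339587]), 'finger_gap': 0.019307809813890634}
```

View pics/side1.png

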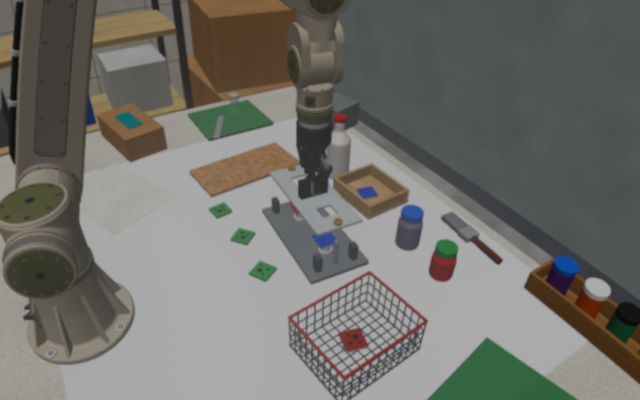

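View pics/top1.png

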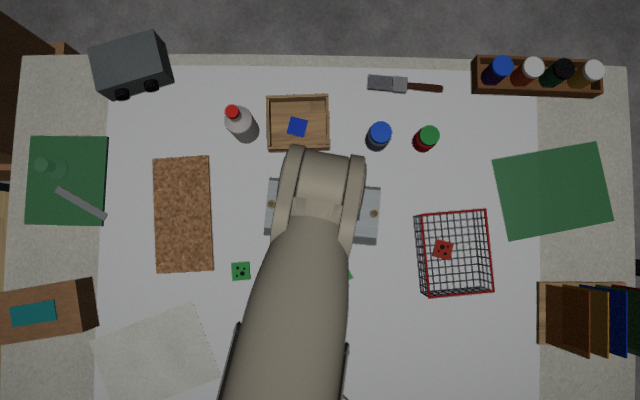

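Side view: the plate is raised clear of the pins at (318,195). The red tile shows under it at (294,210) and the blue tile is on its post at (325,241). Next I'll check that the plate is level.

Run:
```python
from h import *
for n in ('side','top'):
    p=pickle.load(open(n+'1.pkl','rb')); P=pts(p)
    c=np.array([.551,-.0095]); y=np.array([.0698,.9976]); x=np.array([.9976,-.0698])
    d=P[...,:2]-c; a=d@x; b=d@y
    m=(np.abs(a)<0.054)&(np.abs(b)<0.128)&(np.abs(b)>0.03)&(np.abs(P[...,2]-0.131)<0.012)
    Q=P[m]; A=np.c_[a[m],b[m],np.ones(m.sum())]
    s,*_=np.linalg.lstsq(A,Q[:,2],rcond=None)
    r=Q[:,2]-A@s; k=np.abs(r)<0.004; s,*_=np.linalg.lstsq(A[k],Q[k,2],rcond=None)
    print(n,m.sum(),k.sum(),'tilt deg x,y',np.degrees(s[:2]),'z top',s[2])
```

```text
side 1878 1734 tilt deg x,y [0.13029631 0.0614605 ] z top 0.1306272204084493
top 1212 1109 tilt deg x,y [-0.18797114 -0.1133835 ] z top 0.1282115709699092
```

{"api": "send_rows", "payload": {
  "deltas": [
    [[-0.3,0.6,0,0,0,-2],[-0.8,2,0,0,0,-6],[-1.5,4.5,0,0,0,-12],[-2.2,8,0,0,0,-19],[-2.6,11.8,0,0,0,-26],[-2.8,15.6,0,0,0,-33],[-2.8,19.4,0,0,0,-41],[-2.6,23.2,0,0,0,-49],[-2.4,27,0,0,0,-57],[-2.1,30.3,0,0,0,-65],[-1.9,33,0,0,0,-72],[-1.7,35,0,0,0,-77]]
  ]
}}

```text
clock: 8.5
tcp_pos: [0.5336, 0.3437, 0.1393]
orientation: [-0.0, 0.651, 0.759, -0.0]
wrist_force: [0.3, 0.1, -3.7]
finger_gap: 0.0192
```

{"api": "send_rows", "payload": {
  "deltas": [
    [[0.1,0.8,0,0,0,-2.5],[0.1,1.2,0,0,0,-4],[0.1,1.2,0,0,0,-4.3],[0.1,1.2,-1,0,0,-4.3],[0.1,1.2,-3,0,0,-4.3],[0.1,1.2,-5,0,0,-4.3],[0.1,1.2,-6.5,0,0,-4.3],[0.1,1.2,-7.5,0,0,-4.3],[0.1,1.2,-7.5,0,0,-4.3],[0.1,1.2,-7.5,0,0,-4.3],[0.1,1.2,-7.5,0,0,-4.3]]
  ]
}}

```text
clock: 9.6
tcp_pos: [0.5359, 0.354, 0.0663]
orientation: [0.0, 0.678, 0.735, 0.001]
wrist_force: [-0.2, 0.1, -2.7]
finger_gap: 0.0195
```

Run:
```python
from h import *
for n in ('side','top'):
    p=read_camera(n); save(p,n+'2'); pickle.dump(p,open(n+'2.pkl','wb'))
s=get_state(); print(s['clock'],s['tcp_pos'],s['orientation'],s['wrist_force'],s['joint_pos'])
```

```text
9.7 [0.53590728 0.35411858 0.06642189] [3.75492911e-04 6.77772416e-01 7.35271050e-01 9.46022457e-04] [ 0.44824438 -0.28109006 -2.83344646] [ 4.59059322e-01  5.28632683e-01 -4.03878236e-02  9.99740304e-01
 -2.20628380e-05  1.94851782e+00]
```

View pics/side2.png

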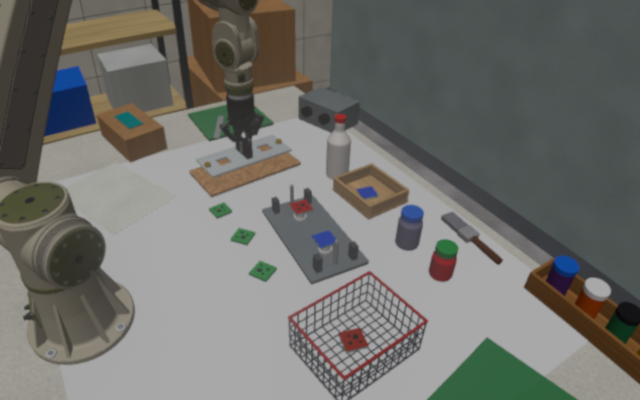

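View pics/top2.png

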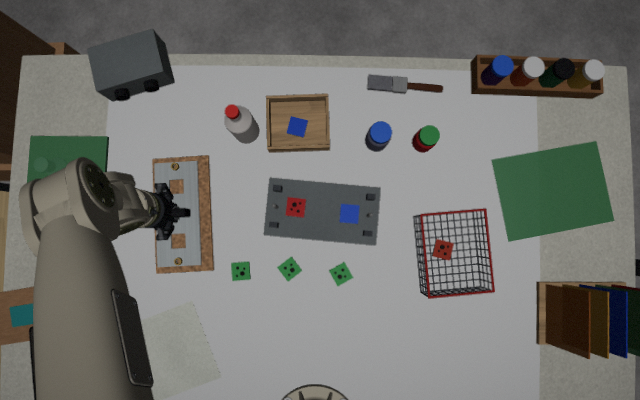

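The plate hangs level over the cork: plate at (180,215) in the top view, (245,155) in the side view. Both tiles are still on their posts: red at (296,207), blue at (349,214). I'll measure the plate against the cork, and locate the red tile.

Run:
```python
from h import *
p=pickle.load(open('top2.pkl','rb')); P=pts(p); hsv=cv2.cvtColor(p['img'],cv2.COLOR_RGB2HSV); ok=(p['z_map']>0)&(P[...,2]<0.2)
k=np.zeros(ok.shape,bool);k[145:280,140:220]=1
m=k&ok&(np.abs(P[...,2]-.055)<.008)&(hsv[...,1]<60); q=cv2.minAreaRect(P[m][:,:2].astype(np.float32)); print('plate',q,np.median(P[m][:,2]))
def rc(m,n):
    m=m&ok;Q=P[m]; r=cv2.minAreaRect(Q[:,:2].astype(np.float32)); print(n,m.sum(),np.round(Q.mean(0),4),r)
red=((hsv[...,0]<8)|(hsv[...,0]>172))&(hsv[...,1]>120)
k[:]=0;k[190:225,278:315]=1; rc(k&(P[...,2]>0.035)&(P[...,2]<0.06),'redtile'); rc(k&red,'redcol')
k[:]=0;k[195:232,332:368]=1; rc(k&(P[...,2]>0.035)&(P[...,2]<0.06),'bluetile')
c=p
cv2.imwrite('pics/jigz.png',cv2.resize(p['img'][170:250,255:395,::-1],None,fx=5,fy=5,interpolation=cv2.INTER_CUBIC))
```

```text
plate ((0.5362468957901001, 0.35113248229026794), (0.25986337661743164, 0.11150600016117096), 4.567222595214844) 0.05402445847140847
redtile 349 [0.559  0.0574 0.0467] ((0.5675736665725708, 0.06911604106426239), (0.07237890362739563, 0.06231354922056198), 84.92105102539062)
redcol 323 [0.5588 0.057  0.0464] ((0.5599687695503235, 0.05869145691394806), (0.04895617812871933, 0.048488594591617584), 84.8826904296875)
bluetile 354 [ 0.5447 -0.0782  0.047 ] ((0.546635627746582, -0.08812731504440308), (0.08957505226135254, 0.06826218217611313), 1.2067960500717163)
```

View pics/jigz.png

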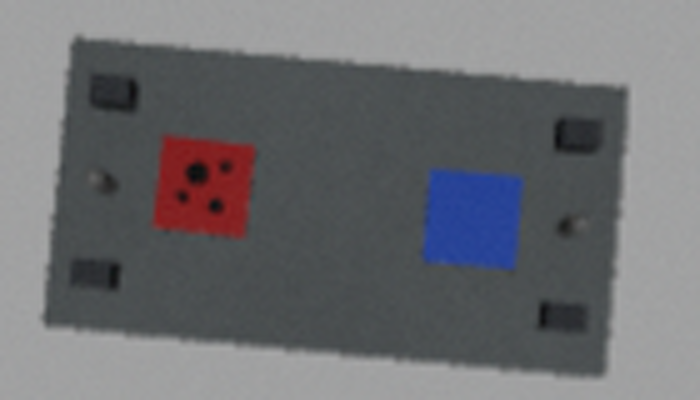

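{"api": "send_rows", "payload": {
  "deltas": [
    [[0,0.1,-0.6,0,0,0],[0,0.1,-1.5,0,0,0],[0,0.1,-2.5,0,0,0],[0,0.1,-3.1,0,0,0],[0,0.1,-3.4,0,0,0],[0,0.1,-3.5,0,0,0],[0,0.1,-3.5,0,0,0]]
  ]
}}

```text
clock: 10.4
tcp_pos: [0.5352, 0.3548, 0.0302]
orientation: [0.0, 0.678, 0.735, -0.0]
wrist_force: [-0.1, -0.5, -3.5]
finger_gap: 0.0192
```

{"api": "send_rows", "payload": {
  "deltas": [
    [[0,0,-0.1,0,0,0],[0,0,-0.2,0,0,0],[0,0,-0.25,0,0,0],[0,0,-0.25,0,0,0]]
  ]
}}

```text
clock: 10.8
tcp_pos: [0.5356, 0.355, 0.029]
orientation: [0.0, 0.678, 0.735, 0.001]
wrist_force: [-1.8, -1.5, 5.2]
finger_gap: 0.0194
```

{"api": "send_rows", "payload": {
  "deltas": [
    [[0,0,0.02,0,0,0],[0,0,0.02,0,0,0],[0,0,0.02,0,0,0],[0,0,0.02,0,0,0],[0,0,0.02,0,0,0]]
  ],
  "jaw": 0.3
}}

```text
clock: 11.3
tcp_pos: [0.5352, 0.3548, 0.0279]
orientation: [0.0, 0.678, 0.735, -0.0]
wrist_force: [-0.3, -0.0, 0.1]
finger_gap: 0.0557
```

{"api": "send_rows", "payload": {
  "deltas": [
    [[0,0,0.5,0,0,0],[0,0,2,0,0,0],[0,0,4.5,0,0,0],[0,0,8,0,0,0],[0,0,11,0,0,0],[0,0,12.5,0,0,0],[0,0,13,0,0,0]]
  ]
}}

```text
clock: 12.0
tcp_pos: [0.5365, 0.3554, 0.161]
orientation: [0.001, 0.678, 0.735, 0.002]
wrist_force: [-0.4, 0.5, 0.1]
finger_gap: 0.0556
```

Run:
```python
from h import *
for n in ('side','top'):
    p=read_camera(n); save(p,n+'3'); pickle.dump(p,open(n+'3.pkl','wb'))
s=get_state(); print(s['clock'],s['tcp_pos'],s['orientation'],s['wrist_force'],s['joint_pos'],s['finger_gap'])
P=pts(p); hsv=cv2.cvtColor(p['img'],cv2.COLOR_RGB2HSV); ok=(p['z_map']>0)&(P[...,2]<0.2)
k=np.zeros(ok.shape,bool);k[145:280,140:220]=1
m=k&ok&(np.abs(P[...,2]-.018)<.008)&(hsv[...,1]<60); q=cv2.minAreaRect(P[m][:,:2].astype(np.float32)); Q=P[m];Q=Q-Q.mean(0)
print('plate',q,np.median(P[m][:,2]),np.linalg.lstsq(np.c_[Q[:,:2],np.ones(len(Q))],Q[:,2],rcond=None)[0])
```

```text
12.1 [0.53557544 0.3549864  0.15880274] [3.11134278e-04 6.77780480e-01 7.35263861e-01 7.60365577e-04] [-0.35041093  0.15232608  0.3284989 ] [ 4.60517673e-01  4.70072270e-01  1.00781552e-01  1.19986292e+00
 -3.75671816e-05  1.94999776e+00] 0.055719719004138114
plate ((0.5361090898513794, 0.3615266978740692), (0.3024558424949646, 0.13924241065979004), 6.804378986358643) 0.016622872257661243 [-1.3418477e-03 -4.6840738e-04  7.6730706e-18]
```

View pics/side3.png

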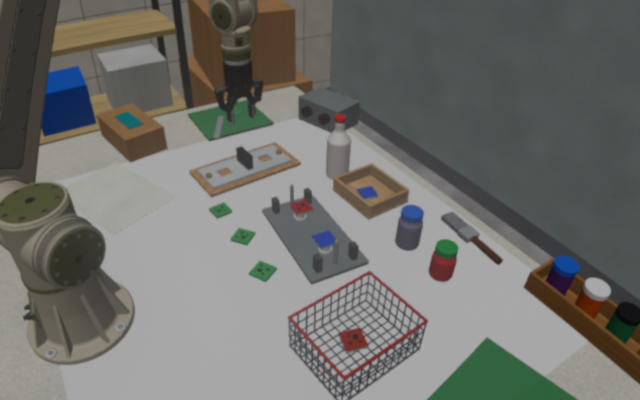

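The side view shows the plate lying flat on the cork at (245,167), with the handle upright. Next I'll locate the red tile precisely in both cameras at its known height.

```bash
cat >> h.py <<'E'
def plane(p,uv,z):
    f=K(p); uv=np.asarray(uv,float); d=(uv-[p['cx'],p['cy']])/f; s=d.copy()
    for _ in range(10): s=d/(1+p['k1']*(s**2).sum(-1,keepdims=True))
    r=np.c_[s,np.ones(len(s))]@np.array(p['R']); o=-np.array(p['R']).T@np.array(p['t'])
    return o+r*((z-o[2])/r[:,2])[:,None]
E
python3 - <<'E'
from h import *
for n,box in (('top',(275,318,190,228)),('side',(286,318,193,222))):
    p=pickle.load(open(n+'3.pkl','rb')); hsv=cv2.cvtColor(p['img'],cv2.COLOR_RGB2HSV)
    red=((hsv[...,0]<8)|(hsv[...,0]>172))&(hsv[...,1]>110)&(hsv[...,2]>50)
    k=np.zeros(red.shape,bool);k[box[2]:box[3],box[0]:box[1]]=1
    v,u=np.nonzero(red&k); h=cv2.convexHull(np.c_[u,v].astype(np.int32))
    M=np.zeros(red.shape,np.uint8); cv2.fillConvexPoly(M,h,1); v,u=np.nonzero(M)
    X=plane(p,np.c_[u,v],0.048); r=cv2.minAreaRect(X[:,:2].astype(np.float32)); print(n,len(u),X.mean(0),r)
    blu=(hsv[...,0]>105)&(hsv[...,0]<130)&(hsv[...,1]>120)
    k[:]=0
    if n=='top': k[195:232,332:368]=1
    else: k[225:255,308:342]=1
    v,u=np.nonzero(blu&k); X=plane(p,np.c_[u,v],0.048); r=cv2.minAreaRect(X[:,:2].astype(np.float32)); print('blue',len(u),X.mean(0),r)
E
```

```text
top 368 [0.55862226 0.05684646 0.048     ] ((0.5585591793060303, 0.056946903467178345), (0.04814314842224121, 0.04811393469572067), 84.10177612304688)
blue 350 [ 0.54517698 -0.07673971  0.048     ] ((0.5452742576599121, -0.07681946456432343), (0.046218886971473694, 0.04637746885418892), 86.41645050048828)
side 202 [0.56172417 0.05846102 0.048     ] ((0.5616413354873657, 0.05819687992334366), (0.04616847634315491, 0.04690537974238396), 83.08407592773438)
blue 237 [ 0.5468373  -0.07487587  0.048     ] ((0.5477522611618042, -0.07547052204608917), (0.04413925111293793, 0.044841937720775604), 84.54651641845703)
```

{"api": "send_rows", "payload": {
  "deltas": [
    [[0.1,-1,0,0,0,-1],[0.4,-4,0,0,0,-3],[0.8,-8,0,0,0,-5],[1.2,-12.5,0,0,0,-7],[1.6,-17,0,0,0,-8],[2.0,-21.5,0,0,0,-9],[2.2,-25.5,0,0,0,-10],[2.4,-28.5,0,0,0,-10],[2.4,-29.7,0,0,0,-10],[2.4,-29.7,-2,0,0,-10],[2.4,-29.7,-4,0,0,-10],[2.4,-29.7,-5,0,0,-10]]
  ],
  "jaw": 1,
  "force": 25
}}

```text
clock: 13.3
tcp_pos: [0.5572, 0.0579, 0.1054]
orientation: [-0.002, 0.739, 0.673, -0.001]
wrist_force: [-0.4, 0.2, -1.0]
finger_gap: 0.0852
```

{"api": "send_rows", "payload": {
  "deltas": [
    [[0,0,-1,0,0,0],[0,0,-3,0,0,0],[0,0,-5,0,0,0],[0,0,-7,0,0,0],[0,0,-8.2,0,0,0],[0,0,-8.6,0,0,0],[0,0,-8.6,0,0,0]]
  ]
}}

```text
clock: 14.0
tcp_pos: [0.559, 0.058, 0.0217]
orientation: [-0.0, 0.739, 0.673, -0.0]
wrist_force: [0.1, -0.6, 0.5]
finger_gap: 0.0855
```

Run:
```python
from h import *
p=read_camera('side'); pickle.dump(p,open('side4.pkl','wb'))
cv2.imwrite('pics/s4.png',cv2.resize(p['img'][130:290,220:400,::-1],None,fx=3.5,fy=3.5,interpolation=cv2.INTER_CUBIC))
```

```text
(no output)
```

View pics/s4.png

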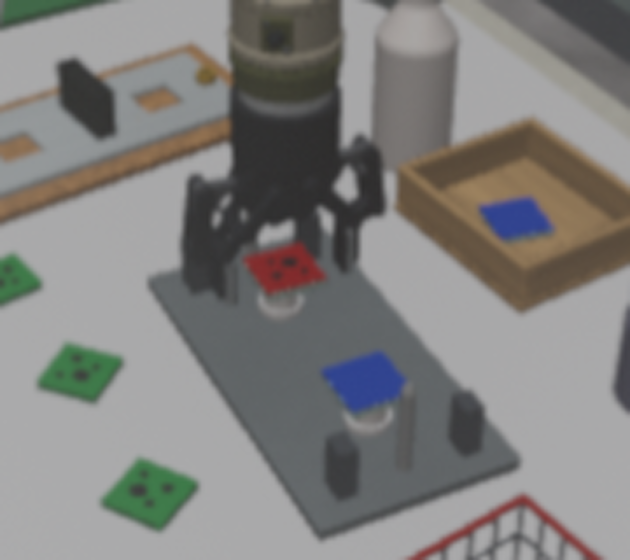

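The fingers straddle the red tile (crop 285,268), on its left and right, with tips above the jig base. Now I'll close them gently.

{"api": "send_rows", "payload": {
  "deltas": [
    [[0,0,0,0,0,0],[0,0,0,0,0,0],[0,0,0,0,0,0],[0,0,0,0,0,0],[0,0,0,0,0,0],[0,0,0,0,0,0],[0,0,0,0,0,0]]
  ],
  "jaw": -0.2,
  "force": 25
}}

```text
clock: 14.75
tcp_pos: [0.5597, 0.0578, 0.0228]
orientation: [0.0, 0.739, 0.673, 0.0]
wrist_force: [-1.9, -0.8, 5.8]
finger_gap: 0.0457
```

{"api": "send_rows", "payload": {
  "deltas": [
    [[0,0,0.3,0,0,0],[0,0,0.8,0,0,0],[0,0,1.5,0,0,0],[0,0,2,0,0,0],[0,0,2,0,0,0]]
  ]
}}

```text
clock: 15.25
tcp_pos: [0.56, 0.0578, 0.0431]
orientation: [0.001, 0.739, 0.673, 0.001]
wrist_force: [0.2, -0.0, -1.1]
finger_gap: 0.0459
```

Run:
```python
from h import *
p=read_camera('side'); pickle.dump(p,open('side5.pkl','wb'))
cv2.imwrite('pics/s5.png',cv2.resize(p['img'][130:290,220:400,::-1],None,fx=3.5,fy=3.5,interpolation=cv2.INTER_CUBIC))
```

```text
(no output)
```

View pics/s5.png

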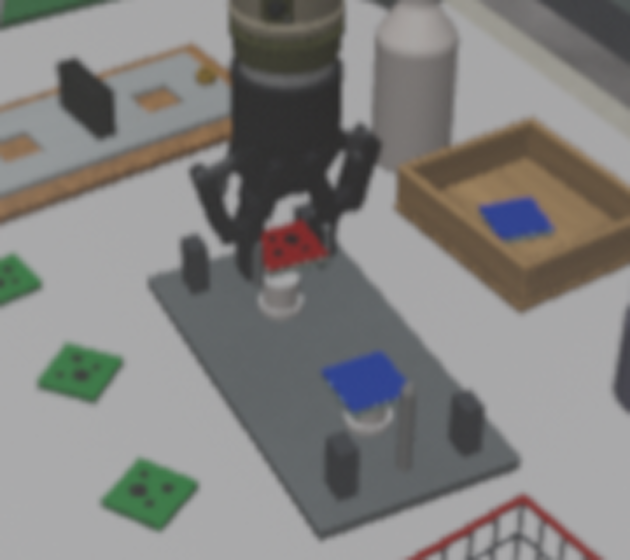

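{"api": "send_rows", "payload": {
  "deltas": [
    [[0,0,1,0,0,0],[0,0,3.5,0,0,0],[0,0,6.5,0,0,0],[0,0,9,0,0,0],[0,-0.5,10.5,0,0,-2],[-0.6,-2,10.5,0,0,-6],[-2,-5.5,10.5,0,0,-12],[-3.6,-9.5,10.5,0,0,-19],[-5.2,-13.5,10.5,0,0,-26],[-6.9,-17.5,10.5,0,0,-33],[-8.6,-21.5,10.5,0,0,-40],[-10.2,-25.5,10.5,0,0,-47]]
  ]
}}

```text
clock: 16.5
tcp_pos: [0.4562, -0.1986, 0.1476]
orientation: [0.0, 0.947, 0.32, 0.0]
wrist_force: [0.7, 0.2, -0.7]
finger_gap: 0.0455
```

{"api": "send_rows", "payload": {
  "deltas": [
    [[-1.7,-4,0,0,0,-7],[-3.3,-8,0,0,0,-14],[-4.6,-11.3,0,0,0,-21],[-5.4,-13.3,0,0,0,-27],[-5.7,-14.1,0,0,0,-31],[-5.7,-14.1,0,0,0,-31.6],[-5.7,-14.1,0,0,0,-31.6],[-5.7,-14.1,0,0,0,-31.6]]
  ]
}}

```text
clock: 17.3
tcp_pos: [0.4004, -0.3374, 0.1472]
orientation: [-0.0, 0.999, 0.054, -0.0]
wrist_force: [0.1, 0.2, -0.8]
finger_gap: 0.0453
```

Run:
```python
from h import *
for n in ('side','top'):
    p=read_camera(n); save(p,n+'6'); pickle.dump(p,open(n+'6.pkl','wb'))
s=get_state(); print(s['clock'],s['tcp_pos'],s['orientation'],s['wrist_force'],s['finger_gap'])
```

```text
17.4 [ 0.40054021 -0.33739641  0.14714858] [-1.37646308e-05  9.98547462e-01  5.38791835e-02  1.03615325e-05] [-0.1824914   0.70805122  0.74642231] 0.04569911148330201
```

View pics/side6.png

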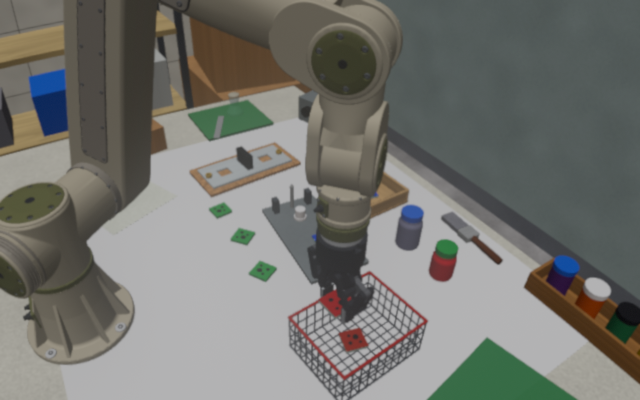

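View pics/top6.png

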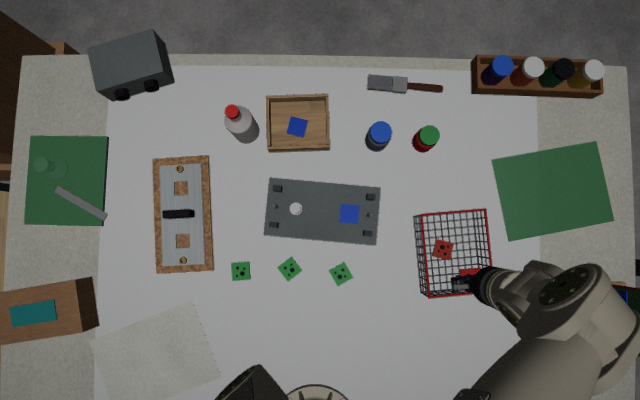

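The red tile is still held, over the near half of the basket ((335,300) in the side view). The post where it stood is empty, and the blue tile and the plate are in place. I'll lower it inside the rim next.

{"api": "send_rows", "payload": {
  "deltas": [
    [[0,0,-1,0,0,0],[0,0,-3,0,0,0],[0,0,-5.5,0,0,0],[0,0,-8,0,0,0],[0,0,-10,0,0,0],[0,0,-11,0,0,0],[0,0,-11.2,0,0,0],[0,0,-11.2,0,0,0]]
  ]
}}

```text
clock: 18.2
tcp_pos: [0.4004, -0.3381, 0.0351]
orientation: [0.0, 0.999, 0.053, -0.0]
wrist_force: [0.5, -0.2, -0.4]
finger_gap: 0.0452
```

Run:
```python
from h import *
p=read_camera('side'); pickle.dump(p,open('side7.pkl','wb'))
cv2.imwrite('pics/s7.png',cv2.resize(p['img'][230:400,260:450,::-1],None,fx=3.5,fy=3.5,interpolation=cv2.INTER_CUBIC))
```

```text
(no output)
```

View pics/s7.png

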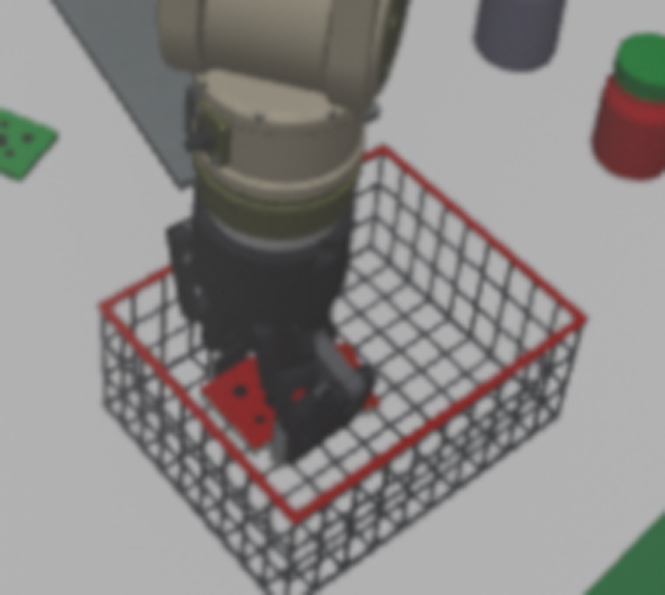

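The tile (crop 240,400) is inside the basket below the rim with no contact force, so I'll release it.

{"api": "send_rows", "payload": {
  "deltas": [
    [[0,0,0,0,0,0],[0,0,0,0,0,0],[0,0,0,0,0,0],[0,0,0,0,0,0],[0,0,0,0,0,0]]
  ],
  "jaw": 0.5
}}

```text
clock: 18.75
tcp_pos: [0.4003, -0.3383, 0.0352]
orientation: [0.0, 0.999, 0.053, 0.0]
wrist_force: [0.3, -0.1, -0.4]
finger_gap: 0.0641
```

{"api": "send_rows", "payload": {
  "deltas": [
    [[0,0,1,0,0,0],[0,0,3,0,0,0],[0,0,6,0,0,0],[0,0,9,0,0,0],[0,0,12,0,0,0],[0,0,15,0,0,0],[0,0,18,0,0,0],[-1.5,-2,20,0,0,0],[-4,-5,20,0,0,0],[-7,-8.5,20,0,0,0],[-10,-12.5,20,0,0,0],[-12,-15.5,20,0,0,0]]
  ]
}}

```text
clock: 19.95
tcp_pos: [0.2783, -0.4951, 0.236]
orientation: [0.001, 0.999, 0.052, 0.0]
wrist_force: [0.3, 0.7, 0.6]
finger_gap: 0.064
```

Run:
```python
from h import *
for n in ('side','top'):
    p=read_camera(n); save(p,n+'8'); pickle.dump(p,open(n+'8.pkl','wb'))
s=get_state(); print(s['clock'],s['tcp_pos'],s['wrist_force'],s['finger_gap'])
```

```text
20.05 [ 0.27746642 -0.49682459  0.23528032] [0.78337619 0.94130214 0.29885617] 0.06370565534337307
```

View pics/side8.png

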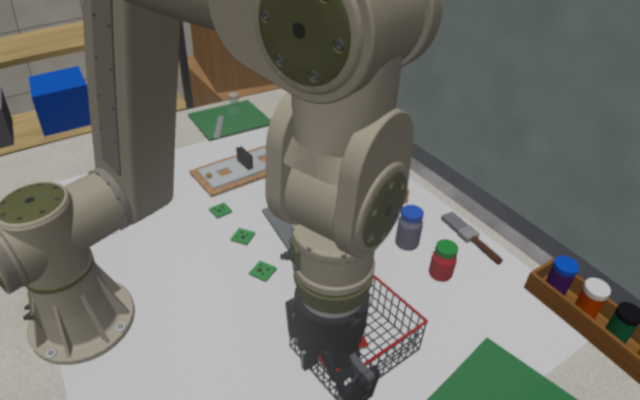

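View pics/top8.png

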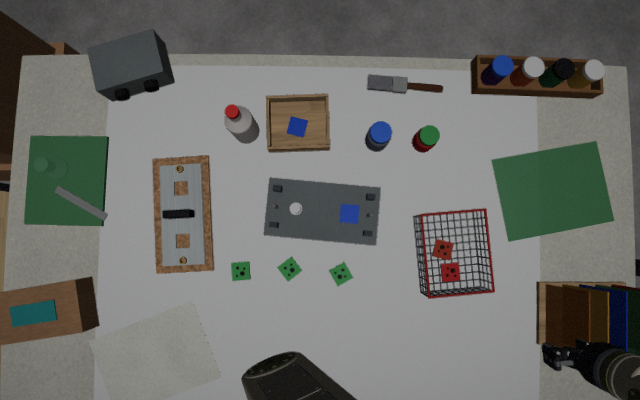

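The top view shows both red tiles in the basket, at (443,249) and (450,271). The plate lies on the cork at (181,214), the blue tile is on its post at (349,214), and the back row is unchanged. I'll run final numeric checks from this picture, then hand in.

Run:
```python
from h import *
p=pickle.load(open('top8.pkl','rb')); q=pickle.load(open('top0.pkl','rb')); P=pts(p); hsv=cv2.cvtColor(p['img'],cv2.COLOR_RGB2HSV); ok=(p['z_map']>0)&(P[...,2]<.2)
k=np.zeros(ok.shape,bool); k[262:282,440:462]=1
m=k&ok&((hsv[...,0]<8)|(hsv[...,0]>172))&(hsv[...,1]>110); print('tile',m.sum(),P[m].mean(0),P[m][:,2].min(),P[m][:,2].max())
k[:]=0;k[150:278,150:214]=1; m=k&ok&(hsv[...,1]<60)&(P[...,2]>.01)&(P[...,2]<.026); Q=P[m]; print('plate',Q.mean(0),np.degrees(np.linalg.lstsq(np.c_[Q[:,:2]-Q[:,:2].mean(0),np.ones(len(Q))],Q[:,2],rcond=None)[0][:2]))
d=np.abs(p['img'][55:165,100:460].astype(int)-q['img'][55:165,100:460]).max(-1); print('back change px>60:',(d>60).sum())
blu=(hsv[...,0]>105)&(hsv[...,0]<130)&(hsv[...,1]>120); k[:]=0;k[195:232,332:368]=1; v,u=np.nonzero(blu&k); print('blue',plane(p,np.c_[u,v],.048).mean(0))
s=get_state(); print(s['clock'],s['wrist_force'])
print(hand_in())
```

```text
tile 311 [ 0.40178134 -0.33989544  0.01029267] 0.0008360687188693107 0.015395536081490323
plate [0.53508534 0.35205571 0.01644419] [-0.05147905 -0.11839294]
back change px>60: 11
blue [ 0.54519978 -0.07667481  0.048     ]
20.05 [0.78337619 0.94130214 0.29885617]
the job is handed in; nothing more can be done
None
```

The job is done and handed in at about 20 s of the 58 s allowed.

- **Mask plate:** I lifted it straight up off the pins, and it was level to within about 0.2° when raised. It now lies flat on the cork rest (tilt about 0.1°), within about 1 mm of the mat's centre.
- **Red blistered tile:** I took it from its post and let it go inside the basket, about 5 cm above the table and below the 90 mm rim. It lies flat on the basket floor beside the older reject.
- **Everything else:** The blue tile is still on its post. It sits within 0.1 mm of where it was measured after the plate came off. The bottle, jars, tray and finished tile look the same in the before and after top pictures; only 11 pixels differed clearly.
- **Forces:** The highest wrist force I read was about 7 N. Readings came only at the end of each move.

**Checks that disagreed:** The top camera placed the plate handle about 1.5 mm off in y. I found this from the grip force and corrected for it before lifting. The two cameras also differed by about 3 mm on the red tile's position, which did not affect the grasp. One fit of the plate outline on the cork was off because it picked up stray pixels. The final fit agrees with the pictures.

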